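# Index a loudspeaker driver for soldering its terminals

## Robot

A 7-joint arm with a two-finger parallel gripper is mounted at the origin on the work surface. World frame = base frame: x ahead of the robot, y to its left, z up, the work surface at z = 0. Lengths are in m, angles in rad, forces in N, time in s.
With the tool pointing down it reaches from about 0.425 to 0.925 m from the base axis. Payload 6.8 kg.
Tool frame: the origin (TCP) lies midway between the tips of the shut fingers; the grasp point (between the pads) lies 19 mm behind it (r.grip_depth is the distance from the TCP to the grasp point, in m); z points along the fingers, y is the line along which they close (so a half turn about z gives the same grasp; the last joint's range is limited). The gripper opens to 85 mm and grips with 20 to 120 N. Pads are 22 mm wide; open, the fingers measure 114 mm over their backs; the gripper's body (76 mm by 85 mm) begins 54 mm behind the grasp point. The pads swing forward as they close: fully open they stand 13 mm farther back than shut.
Start: joints at [-1.452, 0.477, 0.022, 1.555, -0.011, 1.109, -0.083], TCP at [0.152, 0.658, 0.231] pointing down, gripper open.
Joint ranges: [-2.96, 2.96], [-0.34, 2.1], [-1.41, 1.46], [0.24, 2.44], [-1.37, 4.51], [0.17, 1.92], [-2.96, 2.96]. Speed limits (rad/s): [2.39, 2.39, 3.14, 3.14, 3.14, 3.14, 3.14].

## Interface

Orientations are given as a rotation vector (axis times angle).
In Python, from bench import telemetry, grab_frame, calibration, order, silhouettes, r gives the robot as it stands.
- The arm moves only by the tool apply_moves, never from a script. Its argument "moves" is a list of rows, each a list of 7 numbers: the turn, a rotation vector about the tool's x, y, z scaled (see below), then the shift along the tool's x, y, z scaled (see below), then the opening, from -1 (shut) to 1 (fully open). A call has exactly 8 rows; each row shifts and turns the commanded pose from where the row before left it, along the tool's axes as they then stand; what a row does not reach is not made up. The controller multiplies each number of a shift by 1000 mm and each number of a turn by 6 degrees. A row lasts 1/12 s, in which the tool goes at most 41.7 mm and 7.16 degrees, less where a joint would pass 70% of its speed; a pose out of reach is approached as far as the arm can. A call with a number of a shift or a turn outside -1 to 1 is refused whole. A call with a gripper value outside its range is refused whole. The fingers move at their own pace and stop on an object; "grip_force" is the grip in N (left out, the last holds). Time passes only in rows, so rows that do not move let the fingers close, or fill a call up. It gives the time, the measured TCP pose, the force, the opening and the grip force at its end, in the units of the state.
- telemetry.get_obs(): the state, without advancing time (a new reading comes with each control period).
- grab_frame(name): name is "side" or "top"; returns the picture (400x640x3 uint8, blue, green, red); there is no depth.
- calibration(name): a dict with "fx", "fy", "cx", "cy" (pixels), "k1" (the pictures are not rectified: a ray, as slopes to the right and down, at radius r is drawn at 1 + k1 r^2 times it, then the intrinsics apply), "world_from_camera" (4x4, takes a point from camera to world coordinates). Camera axes: x right, y down, z forward; pixel columns grow to the right and rows downward; lengths in m; the calibration is good to about 2 mm. A picture is of the moment at which its call begins. calibration takes no time and is no camera call.
- order.hand_in(): hands the job in; it is judged then, once.
Trained networks look in the newest picture that a camera, given by its name, has taken for a name from the list of things; names that differ only in an ending like _2 or _b are one class to them, and where a whole thing is asked for, a point or a joint stands for the part that bears it (a point fixed in the world has none). Each returns a list of dicts, best first, with "p" (0 to 1); they miss things now and then, are a little off and sometimes report something else, mostly with a low value. They report only what shows in the picture. A call takes as long as a camera call. They do not tell look-alikes from the thing itself.
- silhouettes(thing, camera): "mask" (400x640 bool, what is visible of it) and "extent" ([centre column, centre row, width, height] in pixels, round what is visible of it).
The state is a dict: "clock": time; "joints": joint angles; "qvel": joint speeds; "tau": joint torques, N m; "tcp_pos": TCP position; "orientation": TCP orientation; "contact_force": force on the tool from outside, world axes, zero at the start; "moment": the same for the moment, N m; "grip_width": finger opening in m; "gripper_force": force on a finger pad.
Only numpy, scipy, OpenCV 4.12 (cv2) and the standard library are available. Lean on these libraries where they do the work, as an engineer would, in place of code of your own. Each camera call takes 0.05 s, during which the arm holds its last target. There are 200 camera calls.

## Task

Get the loudspeaker driver ready for soldering: with a fingertip, gently push its legs round so that the turntable carries the leg with the terminal panel to face the fork of the index arm, then push the index arm fully home against its stop so that the fork straddles that leg. Only push: do not grip or lift the driver or the arm, leave the driver sitting flat in its nest and the things around it alone, and finish with everything at rest.

Things in the scene. Friction and masses are not known exactly. Their poses are not given: they have to be found in the camera images.
- fixture: Bench fixture, fixed: steel base plate 320 x 260 x 12 mm with a turntable and the index arm's post. Origin on the turntable's vertical axis, at bench level. In its frame the plate reaches x -130 to +190, y -130 to +130 mm. The fork's home place lies 72 mm from the axis along the fixture's own +y. Beside the post a stop pin, 16 mm thick, stands 84 mm high at x +158, y +105.
- platter (a joint): Turn of the turntable platter, rad, any value, growing anticlockwise from above; its zero means nothing. Disc of radius 118 mm, top 44 mm above the bench; turns endlessly either way, light friction (0.04 N m), stops when no longer pushed. Three nest jaws on its rim keep the driver centred (play 2.5 mm), reaching 115 mm from the axis and 54 mm above the bench.
- driver: Loudspeaker driver lying loose, face down, on the turntable; about 0.9 kg, 204 mm across, 87 mm high, dark metal. Origin at the centre of its underside, on the turntable's axis, 46 mm above the bench; z up. Flange at the bottom: radius 102, 6 mm thick. Its four legs point along its own +y (the terminal leg), +x, -y and -x. A push of about 1 N sideways on a leg turns it with the platter.
- terminal_leg (a point): Centre of the terminal leg, 72 mm from the driver's axis, 30 mm above its underside (76 above the bench). All four legs are alike: 14 mm wide sideways, 10 mm deep, sloping straight from radius 92 at 5 mm height to radius 50 at 57 mm. Only this one has at its head, 61 mm up, a brown panel 28 mm wide (to radius 69) with two brass blades (to radius 79).
- magnet (a point): Centre of the top of the driver's round magnet, 87 mm above the driver's underside, 133 mm above the bench. Magnet radius 46; the rear ring below it has radius 54, at 53 to 60 mm height. Between the legs are open windows; the black cone behind them has radius 80 at 9 mm height and 56 at 30 mm, so a finger has room outside radius 60 from 30 mm height up.
- index_arm (a joint): Swing of the index arm about its vertical pivot, rad. 0 = fully home against its stop, fork round the leg standing there; positive = swung out, away from the turntable, up to 1.2. From above it turns clockwise as the value grows. It stays where it is left (friction 0.06 N m, about 0.4 N at the handle).
- pivot (a point): Point on the index arm's vertical pivot axis, 76 mm above the bench, at x +130, y +85 mm in the fixture's frame. The arm is a steel bar 20 mm wide and 8 mm thick, 72 to 80 mm above the bench, running from here to the fork and handle; pivot boss and nut reach 90 mm above the bench.
- fork (a point): Middle of the notch of the fork on the index arm, 76 mm above the bench, 131 mm from the pivot; with the arm home it lies 72 mm from the turntable axis along the fixture's +y, at the centre of the leg there. Two prongs 19 mm apart, flaring to about 35 mm at the mouth: a leg up to some 8 mm off to a side is drawn in as the fork goes home.
- handle (a point): Middle of the upright black handle at the free end of the index arm, 106 mm above the bench, 178 mm from the pivot; a peg standing from 80 to 131 mm above the bench, 16 mm thick at its foot and 22 at the top. With the arm home it is at x -46, y +113 mm in the fixture's frame. Pushed towards the turntable, round the pivot, it brings the arm home.
- solder_reel: Loose grey reel, 60 mm across, 46 mm high, standing on the bench; origin at the centre of its underside. Leave alone.
- glue_jar: Loose glass jar with a black lid, 60 mm across, 75 mm high; origin at the centre of its underside. Leave alone.
- cone: Loose red centring cone, 64 mm across, 95 mm high; origin at the centre of its underside. Leave alone.
There are look-alikes about, which are no part of the job. What is shaped like the driver but green is not meant.

How it is judged:
By the outcome, as a careful person would: the job done as asked, in the order asked, and still so for the second after the job is handed in, with the robot touching nothing.
It also fails if it takes over 72 s, if anything falls off the work surface, if the arm or the gripper's body presses on something with over 40 N, if the wrist force passes 120 N, or if a joint passes its speed limit or range.

## Working session

There is one attempt and no reset: what is moved stays moved. The work goes in short steps, Python scripts to look and compute and a tool call to move; the robot and the scene stay as the last step left them, time stands still between calls to the robot, and variables do not carry over. Pictures are saved under pics/ and viewed, at most 11 in all, crops included, and the job is handed in when it is done.

Besides the shell and the picture viewer there is one more tool, called after ">>>" as name(argument=value, ...), one argument or row to a line, values as JSON. apply_moves: Moves the arm, as the interface text tells. Its arguments: {"type":"object","properties":{"moves":{"type":"array"},"grip_force":{"type":"number"}},"required":["moves"]}

```bash
ls; mkdir -p pics; cat > h.py <<'E'
import numpy as np, cv2
from bench import telemetry, grab_frame, calibration, order, silhouettes, r
def K(n):
    c=calibration(n); return c,np.array(c["world_from_camera"])
def ray(n,u,v):
    c,T=K(n); x=(u-c["cx"])/c["fx"]; y=(v-c["cy"])/c["fy"]
    rd=np.hypot(x,y); q=rd
    for _ in range(30): q=rd/(1+c["k1"]*q*q)
    s=q/rd if rd>0 else 1
    d=T[:3,:3]@np.array([x*s,y*s,1]); return T[:3,3],d
def at_z(n,u,v,z):
    o,d=ray(n,u,v); return o+d*(z-o[2])/d[2]
def proj(n,P):
    c,T=K(n); p=T[:3,:3].T@(np.asarray(P)-T[:3,3]); x,y=p[:2]/p[2]; f=1+c["k1"]*(x*x+y*y)
    return np.array([c["fx"]*x*f+c["cx"],c["fy"]*y*f+c["cy"]])
E
python3 - <<'E'
from h import *
for n in ("top","side"):
    im=grab_frame(n); cv2.imwrite(f"pics/{n}0.png",im)
    c,T=K(n); print(n,c["fx"],c["k1"],T.round(3).tolist())
    for t in ("driver","fixture","terminal_leg","magnet","index_arm","fork","handle","solder_reel","glue_jar","cone"):
        try: print(t,[(round(d["p"],2),np.round(d["extent"]).tolist()) for d in silhouettes(t,n)][:4])
        except Exception as e: print(t,e)
o=telemetry.get_obs(); print(o)
E
```

```text
pics
top 446.25083062295477 -0.05731935308928176 [[0.003, -0.996, 0.091, 0.432], [-1.0, -0.005, -0.021, 0.01], [0.022, -0.09, -0.996, 1.509], [0.0, 0.0, 0.0, 1.0]]
driver [(0.94, [318.0, 202.0, 60.0, 58.0]), (0.8, [204.0, 164.0, 60.0, 58.0]), (0.78, [238.0, 292.0, 63.0, 63.0]), (0.62, [395.0, 129.0, 56.0, 59.0])]
fixture [(0.65, [304.0, 195.0, 117.0, 99.0])]
terminal_leg [(0.92, [395.0, 130.0, 62.0, 55.0]), (0.75, [204.0, 165.0, 61.0, 61.0]), (0.68, [317.0, 204.0, 60.0, 64.0])]
magnet [(0.89, [204.0, 165.0, 62.0, 56.0]), (0.88, [237.0, 290.0, 63.0, 61.0]), (0.8, [318.0, 206.0, 59.0, 60.0]), (0.56, [395.0, 131.0, 60.0, 64.0])]
index_arm [(0.86, [277.0, 176.0, 58.0, 41.0])]
fork [(0.58, [273.0, 177.0, 63.0, 42.0])]
handle [(0.82, [272.0, 177.0, 58.0, 42.0])]
solder_reel [(0.87, [432.0, 180.0, 21.0, 18.0])]
glue_jar [(0.71, [193.0, 228.0, 21.0, 22.0]), (0.24, [317.0, 209.0, 64.0, 61.0])]
cone []
side 377.658812609353 -0.008902806686824149 [[0.98, -0.156, 0.124, 0.413], [-0.199, -0.718, 0.667, -0.655], [-0.015, -0.678, -0.735, 0.83], [0.0, 0.0, 0.0, 1.0]]
driver [(0.98, [449.0, 295.0, 84
[... 781 characters left out ...]

{'clock': 1.1, 'joints': array([-1.45211186,  0.47698384,  0.0223901 ,  1.55539784, -0.01149472,
        1.10928291, -0.08308836]), 'qvel': array([-0.00128999,  0.0006574 ,  0.00140306,  0.00142947,  0.0001112 ,
       -0.00234581, -0.00324806]), 'tau': array([-9.17608372e-05, -5.96349370e+01,  1.60649970e+00, -2.81549835e+01,
        1.24569138e-02,  1.89287210e-03, -3.05389463e-06]), 'tcp_pos': array([0.15176437, 0.65774226, 0.23131948]), 'orientation': array([-3.55465278e-01, -3.12140567e+00, -8.94753357e-05]), 'contact_force': array([ 0.94491064, -0.17638061, -0.94990479]), 'moment': array([-0.05316673,  0.0375182 , -0.04343736]), 'gripper_force': 0.0, 'grip_width': 0.08599310579450216}
```

```bash
python3 - <<'E'
import cv2
a=cv2.imread("pics/top0.png")[125:275,220:420]; cv2.imwrite("pics/topc.png",cv2.resize(a,(800,600),interpolation=cv2.INTER_CUBIC))
a=cv2.imread("pics/side0.png")[125:275,250:450]; cv2.imwrite("pics/sidec.png",cv2.resize(a,(800,600),interpolation=cv2.INTER_CUBIC))
E
```

```text
(no output)
```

View pics/top0.png

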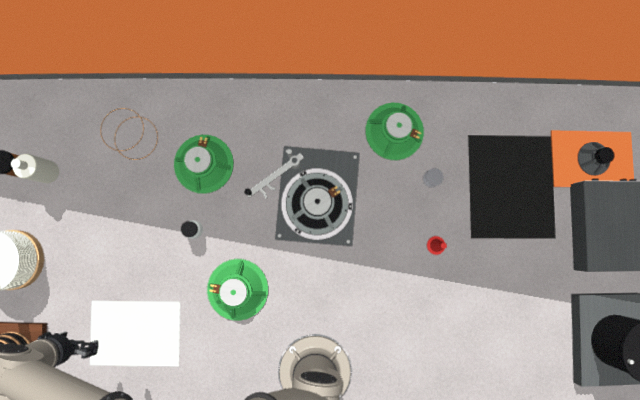

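View pics/topc.png

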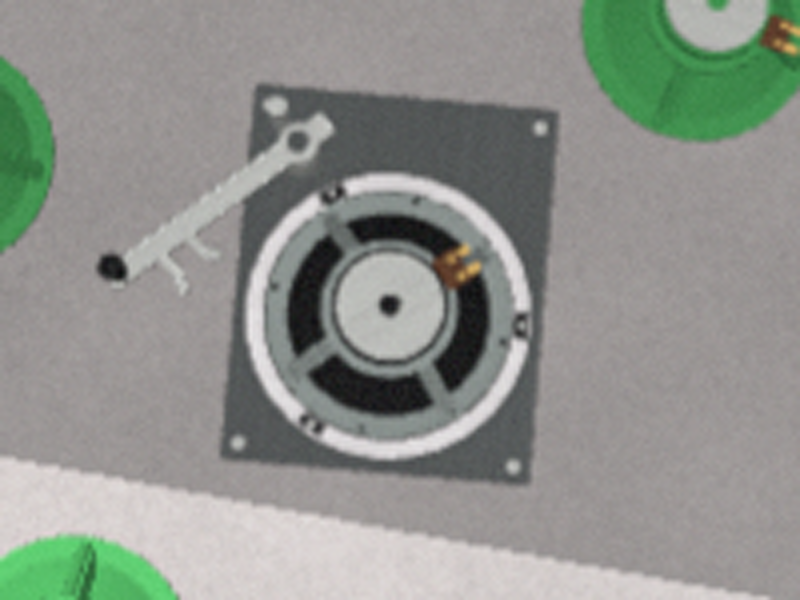

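View pics/sidec.png

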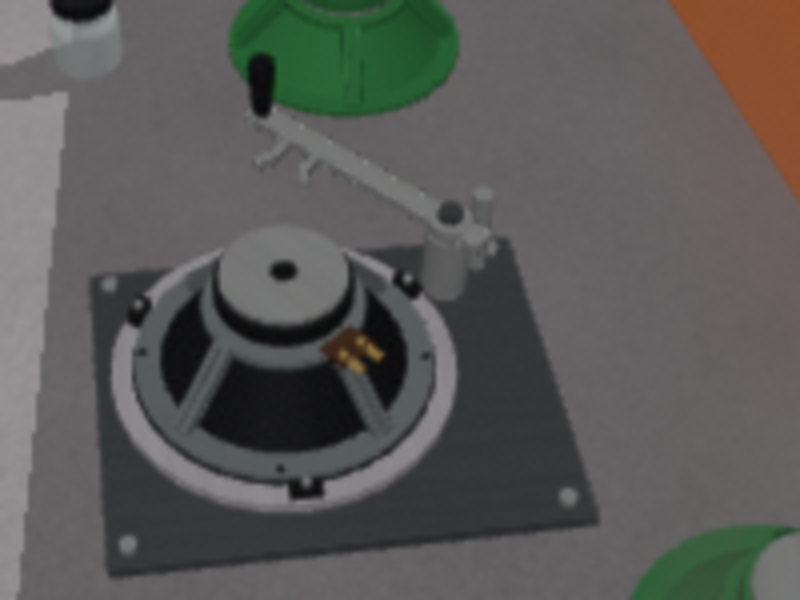

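The only dark-metal driver on the fixture is at top (317,201) / side (321,192). The others, green at top (204,164), (238,292) and (395,129), are look-alikes, and the crop confirms the choice. The terminal panel is at crop (458,265), which is top pixel (334,191). The index arm is swung out at the left, with its handle at (248,191).

```bash
cat > fit.py <<'E'
from h import *
from scipy.optimize import least_squares
def fx(p,xy,z):
    c,s=np.cos(p[2]),np.sin(p[2]); return np.array([p[0]+c*xy[0]-s*xy[1],p[1]+s*xy[0]+c*xy[1],z])
B=np.arctan2(113-85,-46-130)  # handle direction at home
def hand(p,R=178,z=.131): a=B-p[3]; return fx(p,(.130+R/1000*np.cos(a),.085+R/1000*np.sin(a)),z)
def drv(p,r,a,z): a=p[4]+a; return np.array([p[0]+r*np.cos(a),p[1]+r*np.sin(a),z])
E
python3 - <<'E'
from fit import *
off={"top":(220,125),"side":(250,125)}
C=[(.19,.13),(.19,-.13),(-.13,-.13),(-.13,.13)]
f=lambda xy,z:(lambda p:fx(p,xy,z))
obs=[("top",q,f(c,.012)) for q,c in zip([(258,84),(558,110),(530,485),(221,458)],C)]
obs+=[("side",q,f(c,.012)) for q,c in zip([(507,240),(597,522),(112,575),(92,278)],C)]
obs+=[("top",(389,305),f((0,0),.133)),("side",(285,270),f((0,0),.133)),("top",(297,141),f((.13,.085),.09)),("side",(452,212),f((.13,.085),.09)),
("top",(275,105),f((.158,.105),.084)),("side",(484,192),f((.158,.105),.084)),
("top",(112,266),hand),("side",(261,62),hand),
("top",(459,266),lambda p:drv(p,.067,0,.108)),("side",(353,350),lambda p:drv(p,.067,0,.108))]
def res(p): return np.ravel([proj(n,g(p))-(np.array(off[n])+(np.array(q)+.5)/4-.5) for n,q,g in obs])
s=least_squares(res,[.45,0,.05,.6,-1],loss="soft_l1"); p=s.x
print(p.round(4),np.degrees(p[2:]).round(1)); print(res(p).reshape(-1,2).round(1).tolist())
np.save("p.npy",p)
for nm,P in (("fork",hand(p,131,.076)),("handle",hand(p)),("home handle",fx(p,(-.046,.113),0)),("pivot",fx(p,(.13,.085),0))): print(nm,P.round(3))
for a in (0,90,180,270): print(a,drv(p,.072,np.radians(a),.076).round(3))
# arm tip extents
print("goal T",np.degrees(p[2])+90)
E
```

```text
[ 0.5533 -0.0068 -0.0822  0.6828 -1.0211] [ -4.7  39.1 -58.5]
[[-0.6, 0.0], [0.3, 0.3], [-0.0, 0.4], [-0.3, 0.5], [0.7, -1.2], [1.5, -1.2], [-0.9, -0.9], [-0.5, -0.6], [0.3, 0.3], [0.0, 0.5], [0.3, 0.1], [0.2, -0.6], [0.5, 0.4], [0.2, 0.1], [-0.1, 0.5], [0.1, -0.5], [0.8, -0.1], [1.5, 1.4]]
fork [0.611 0.172 0.076]
handle [0.582 0.209 0.131]
home handle [0.517 0.11  0.   ]
pivot [0.69  0.067 0.   ]
0 [ 0.591 -0.068  0.076]
90 [0.615 0.031 0.076]
180 [0.516 0.055 0.076]
270 [ 0.492 -0.044  0.076]
goal T 85.29099308764357
```

>>> apply_moves(
  moves=[
    [0,0,0,-0.034,-0.022,0,-1],
    [0,0,0,-0.034,-0.022,0,-1],
    [0,0,0,-0.034,-0.022,0,-1],
    [0,0,0,-0.034,-0.022,0,-1],
    [0,0,0,-0.034,-0.022,0,-1],
    [0,0,0,-0.034,-0.022,0,-1],
    [0,0,0,-0.034,-0.022,0,-1],
    [0,0,0,-0.034,-0.022,0,-1],
  ],
)

```text
clock: 1.77
tcp_pos: [0.3784, 0.4235, 0.2316]
orientation: [0.355, 3.121, 0.001]
contact_force: [0.6, 1.2, 0.0]
grip_width: -0.0001
gripper_force: 0.0
```

>>> apply_moves(
  moves=[
    [0,0,0,-0.013,-0.032,0,-1],
    [0,0,0,-0.013,-0.032,0,-1],
    [0,0,0,-0.013,-0.032,0,-1],
    [0,0,0,-0.013,-0.032,0,-1],
    [0,0,0,-0.013,-0.032,0,-1],
    [0,0,0,-0.013,-0.032,0,-1],
    [0,0,0,-0.013,-0.032,0,-1],
    [0,0,0,-0.013,-0.032,0,-1],
  ],
)

```text
clock: 2.43
tcp_pos: [0.4211, 0.1506, 0.2316]
orientation: [0.355, 3.121, 0.001]
contact_force: [1.8, 0.0, -0.1]
grip_width: 0.0
gripper_force: 0.0
```

>>> apply_moves(
  moves=[
    [0,0,0,-0.011,-0.017,0,-1],
    [0,0,0,-0.011,-0.017,0,-1],
    [0,0,0,-0.011,-0.017,0,-1],
    [0,0,0,-0.011,-0.017,0,-1],
    [0,0,0,-0.011,-0.017,0,-1],
    [0,0,0,-0.011,-0.017,0,-1],
    [0,0,0,-0.011,-0.017,0,-1],
    [0,0,0,-0.011,-0.017,0,-1],
  ],
)

```text
clock: 3.1
tcp_pos: [0.4765, -0.001, 0.2316]
orientation: [0.355, 3.121, 0.001]
contact_force: [0.3, 0.1, 0.4]
grip_width: 0.0
gripper_force: 0.0
```

>>> apply_moves(
  moves=[
    [0,0,1,0,0,0,-1],
    [0,0,1,0,0,0,-1],
    [0,0,1,0,0,0,-1],
    [0,0,1,0,0,0,-1],
    [0,0,1,0,0,0,-1],
    [0,0,1,0,0,0,-1],
    [0,0,1,0,0,0,-1],
    [0,0,1,0,0,0,-1],
  ],
)

```text
clock: 3.77
tcp_pos: [0.4762, -0.0, 0.2315]
orientation: [1.601, 2.703, 0.001]
contact_force: [-0.3, -0.2, -0.2]
grip_width: -0.0001
gripper_force: 0.0
```

>>> apply_moves(
  moves=[
    [0,0,1,0,0,0,-1],
    [0,0,1,0,0,0,-1],
    [0,0,1,0,0,0,-1],
    [0,0,1,0,0,0,-1],
    [0,0,1,0,0,0,-1],
    [0,0,1,0,0,0,-1],
    [0,0,1,0,0,0,-1],
    [0,0,1,0,0,0,-1],
  ],
)

```text
clock: 4.43
tcp_pos: [0.4763, -0.0, 0.2315]
orientation: [2.562, 1.818, 0.001]
contact_force: [-0.8, 0.1, 0.2]
grip_width: 0.0001
gripper_force: 0.0
```

>>> apply_moves(
  moves=[
    [0,0,1,0,0,0,-1],
    [0,0,1,0,0,0,-1],
    [0,0,1,0,0,0,-1],
    [0,0,1,0,0,0,-1],
    [0,0,1,0,0,0,-1],
    [0,0,1,0,0,0,-1],
    [0,0,1,0,0,0,-1],
    [0,0,1,0,0,0,-1],
  ],
)

```text
clock: 5.1
tcp_pos: [0.4762, -0.0, 0.2315]
orientation: [-3.08, -0.619, -0.001]
contact_force: [0.1, -0.6, 0.1]
grip_width: -0.0002
gripper_force: 0.0
```

>>> apply_moves(
  moves=[
    [0,0,1,0,0,0,-1],
    [0,0,1,0,0,0,-1],
    [0,0,1,0,0,0,-1],
    [0,0,1,0,0,0,-1],
    [0,0,0.7,0,0,0,-1],
    [0,0,0,0,0,0,-1],
    [0,0,0,0,0,0,-1],
    [0,0,0,0,0,0,-1],
  ],
)

```text
clock: 5.77
tcp_pos: [0.4762, 0.0, 0.2314]
orientation: [-3.138, 0.139, -0.0]
contact_force: [0.1, -0.1, -0.3]
grip_width: 0.0001
gripper_force: 0.0
```

>>> apply_moves(
  moves=[
    [0,0,0,0,0,0.02,-1],
    [0,0,0,0,0,0.03,-1],
    [0,0,0,0,0,0.03,-1],
    [0,0,0,0,0,0.03,-1],
    [0,0,0,0,0,0.026,-1],
    [0,0,0,0,0,0.015,-1],
    [0,0,0,0,0,0.005,-1],
    [0,0,0,0,0,0,-1],
  ],
)

```text
clock: 6.43
tcp_pos: [0.4755, -0.0003, 0.0744]
orientation: [3.138, -0.141, -0.004]
contact_force: [-0.1, 0.1, -0.0]
grip_width: 0.0001
gripper_force: 0.0
```

>>> apply_moves(
  moves=[
    [0,0,-0.4,0,0.0032,0,-1],
    [0,0,-0.4,0,0.0032,0,-1],
    [0,0,-0.4,0,0.0032,0,-1],
    [0,0,-0.4,0,0.0032,0,-1],
    [0,0,-0.4,0,0.0032,0,-1],
    [0,0,-0.4,0,0.0032,0,-1],
    [0,0,-0.4,0,0.0032,0,-1],
    [0,0,-0.4,0,0.0032,0,-1],
  ],
)

```text
clock: 7.1
tcp_pos: [0.4788, -0.0256, 0.0769]
orientation: [-3.117, -0.387, -0.004]
contact_force: [0.2, -0.1, 0.3]
grip_width: 0.0002
gripper_force: 0.0
```

>>> apply_moves(
  moves=[
    [0,0,-0.4,0,0.0032,0,-1],
    [0,0,-0.4,0,0.0032,0,-1],
    [0,0,-0.4,0,0.0032,0,-1],
    [0,0,-0.4,0,0.0032,0,-1],
    [0,0,-0.4,0,0.0032,0,-1],
    [0,0,-0.4,0,0.0032,0,-1],
    [0,0,-0.4,0,0.0032,0,-1],
    [0,0,-0.4,0,0.0032,0,-1],
  ],
)

```text
clock: 7.77
tcp_pos: [0.4885, -0.0491, 0.0769]
orientation: [3.009, 0.902, 0.004]
contact_force: [0.5, 0.8, -0.1]
grip_width: -0.0001
gripper_force: 0.3
```

>>> apply_moves(
  moves=[
    [0,0,-0.4,0,0.0032,0,-1],
    [0,0,-0.4,0,0.0032,0,-1],
    [0,0,-0.4,0,0.0032,0,-1],
    [0,0,-0.4,0,0.0032,0,-1],
    [0,0,-0.4,0,0.0032,0,-1],
    [0,0,-0.4,0,0.0032,0,-1],
    [0,0,-0.4,0,0.0032,0,-1],
    [0,0,-0.4,0,0.0032,0,-1],
  ],
)

```text
clock: 8.43
tcp_pos: [0.5053, -0.0683, 0.0769]
orientation: [2.816, 1.391, 0.003]
contact_force: [-0.5, 0.1, -0.6]
grip_width: 0.0002
gripper_force: 0.3
```

>>> apply_moves(
  moves=[
    [0,0,-0.4,0,0.0032,0,-1],
    [0,0,-0.4,0,0.0032,0,-1],
    [0,0,-0.4,0,0.0032,0,-1],
    [0,0,-0.4,0,0.0032,0,-1],
    [0,0,-0.4,0,0.0032,0,-1],
    [0,0,-0.4,0,0.0032,0,-1],
    [0,0,-0.4,0,0.0032,0,-1],
    [0,0,-0.4,0,0.0032,0,-1],
  ],
)

```text
clock: 9.1
tcp_pos: [0.5275, -0.0808, 0.077]
orientation: [2.544, 1.84, 0.002]
contact_force: [0.0, 0.8, -0.5]
grip_width: 0.0
gripper_force: 0.3
```

```bash
python3 - <<'E'
from h import *
for n,(x,y) in (("top",(220,125)),("side",(250,125))):
    im=grab_frame(n); cv2.imwrite(f"pics/{n}1.png",im)
a=cv2.imread("pics/side1.png")[110:260,230:430]; b=cv2.imread("pics/top1.png")[125:275,220:420]
cv2.imwrite("pics/m1.png",np.hstack([cv2.resize(q,(400,300),interpolation=cv2.INTER_CUBIC) for q in (a,b)]))
print(telemetry.get_obs()["joints"].round(2))
E
```

```text
[-0.18  0.46  0.27  2.04 -0.2   0.66 -0.1 ]
```

View pics/m1.png

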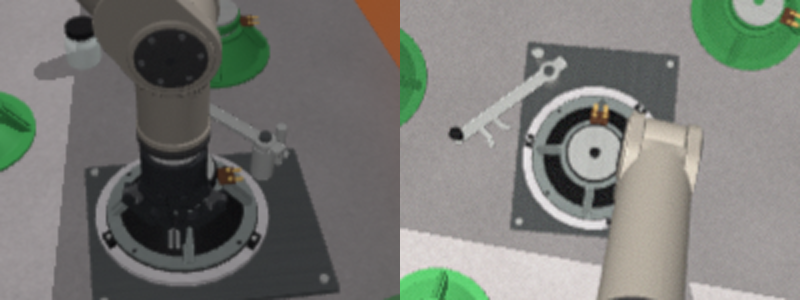

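The finger is pushing the leg. The panel is now at about top (370,153), pointing straight ahead in x, so the driver follows the finger by about 15°.

>>> apply_moves(
  moves=[
    [0,0,-0.4,0,0.0032,0,-1],
    [0,0,-0.4,0,0.0032,0,-1],
    [0,0,-0.4,0,0.0032,0,-1],
    [0,0,-0.4,0,0.0032,0,-1],
    [0,0,-0.4,0,0.0032,0,-1],
    [0,0,-0.4,0,0.0032,0,-1],
    [0,0,-0.4,0,0.0032,0,-1],
    [0,0,-0.4,0,0.0032,0,-1],
  ],
)

```text
clock: 9.87
tcp_pos: [0.5519, -0.0852, 0.0763]
orientation: [2.204, 2.237, 0.0]
contact_force: [-1.2, 0.1, -0.5]
grip_width: 0.0002
gripper_force: 0.3
```

>>> apply_moves(
  moves=[
    [0,0,-0.4,0,0.0032,0,-1],
    [0,0,-0.4,0,0.0032,0,-1],
    [0,0,-0.4,0,0.0032,0,-1],
    [0,0,-0.4,0,0.0032,0,-1],
    [0,0,-0.4,0,0.0032,0,-1],
    [0,0,-0.4,0,0.0032,0,-1],
    [0,0,-0.4,0,0.0032,0,-1],
    [0,0,-0.4,0,0.0032,0,-1],
  ],
)

```text
clock: 10.53
tcp_pos: [0.5771, -0.0815, 0.0763]
orientation: [1.8, 2.573, -0.001]
contact_force: [-0.8, -0.4, 0.1]
grip_width: 0.0001
gripper_force: 0.3
```

>>> apply_moves(
  moves=[
    [0,0,-0.4,0,0.0032,0,-1],
    [0,0,-0.4,0,0.0032,0,-1],
    [0,0,-0.4,0,0.0032,0,-1],
    [0,0,-0.4,0,0.0032,0,-1],
    [0,0,-0.4,0,0.0032,0,-1],
    [0,0,-0.4,0,0.0032,0,-1],
    [0,0,-0.4,0,0.0032,0,-1],
    [0,0,-0.4,0,0.0032,0,-1],
  ],
)

```text
clock: 11.2
tcp_pos: [0.5996, -0.0695, 0.0764]
orientation: [1.346, 2.837, -0.001]
contact_force: [-0.8, -0.6, 0.4]
grip_width: -0.0003
gripper_force: 0.3
```

>>> apply_moves(
  moves=[
    [0,0,-0.4,0,0.0032,0,-1],
    [0,0,-0.4,0,0.0032,0,-1],
    [0,0,-0.4,0,0.0032,0,-1],
    [0,0,-0.4,0,0.0032,0,-1],
    [0,0,-0.4,0,0.0032,0,-1],
    [0,0,-0.2,0,0.0016,0,-1],
    [0,0,-0.1,0,0.0008,0,-1],
    [0,0,0,0,0,0,-1],
  ],
)

```text
clock: 11.87
tcp_pos: [0.613, -0.0561, 0.0762]
orientation: [0.997, 2.977, 0.0]
contact_force: [2.1, -1.3, 0.8]
grip_width: -0.0
gripper_force: 1.4
```

```bash
python3 - <<'E'
from h import *
for n in ("top","side"): cv2.imwrite(f"pics/{n}2.png",grab_frame(n))
a=cv2.imread("pics/side2.png")[140:240,270:370]; b=cv2.imread("pics/top2.png")[150:250,265:365]
cv2.imwrite("pics/m2.png",np.hstack([cv2.resize(q,(400,400),interpolation=cv2.INTER_CUBIC) for q in (a,b)]))
o=telemetry.get_obs(); print(o["tcp_pos"], np.degrees(np.arctan2(o["tcp_pos"][1]+.0068,o["tcp_pos"][0]-.5533)),o["clock"])
E
```

```text
[ 0.61301767 -0.05609495  0.07608809] -39.53853544841395 11.9667
```

View pics/m2.png

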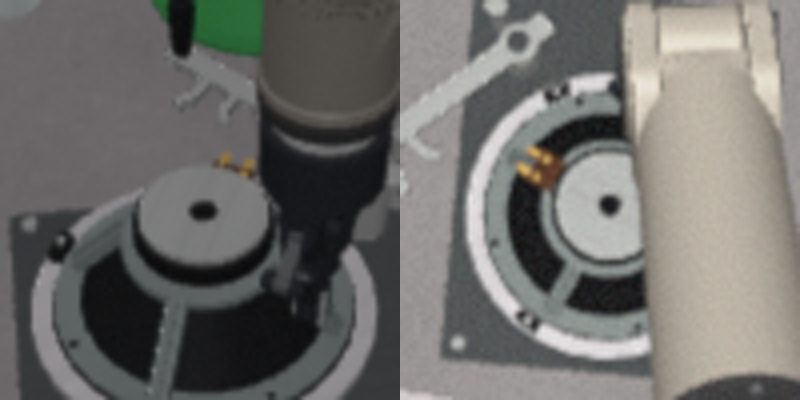

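```bash
cat > ang.py <<'E'
from fit import *
def panel(n,im,p):
    hsv=cv2.cvtColor(im,cv2.COLOR_BGR2HSV)
    m=cv2.inRange(hsv,(5,90,40),(28,255,255)); c=proj(n,[p[0],p[1],.11]); yy,xx=np.mgrid[:400,:640]
    m[np.hypot(xx-c[0],yy-c[1])>32]=0
    ys,xs=np.nonzero(m); return np.array([xs.mean(),ys.mean()]),len(xs)
def T(files,p):
    for n,f in files:
        q,k=panel(n,cv2.imread(f),p); P=at_z(n,*q,.108)
        d=P[:2]-p[:2]; print(n,f,q.round(1),k,"r",np.hypot(*d).round(4),"T",np.degrees(np.arctan2(d[1],d[0])).round(1))
E
python3 - <<'E'
from ang import *
p=np.load("p.npy")
T([("top","pics/top0.png"),("side","pics/side0.png"),("top","pics/top1.png"),("side","pics/side1.png"),("top","pics/top2.png"),("side","pics/side2.png")],p)
E
```

```text
top pics/top0.png [333.4 191.3] 79 r 0.0617 T -56.5
side pics/side0.png [337.9 212.2] 97 r 0.0614 T -58.3
top pics/top1.png [319.3 182.3] 74 r 0.0627 T -6.3
side pics/side1.png [343.5 197.3] 74 r 0.0592 T -5.5
top pics/top2.png [300.1 191.6] 78 r 0.0629 T 58.9
side pics/side2.png [328.9 180.6] 20 r 0.0722 T 60.2
```

>>> apply_moves(
  moves=[
    [0,0,-0.2,0,0.0016,0,-1],
    [0,0,-0.4,0,0.0032,0,-1],
    [0,0,-0.4,0,0.0032,0,-1],
    [0,0,-0.4,0,0.0032,0,-1],
    [0,0,-0.2,0,0.0016,0,-1],
    [0,0,0,0,0,0,-1],
    [0,0,0,0,0,0,-1],
    [0,0,0,0,0,0,-1],
  ],
)

```text
clock: 12.63
tcp_pos: [0.6207, -0.0453, 0.0761]
orientation: [0.744, 3.049, 0.001]
contact_force: [5.2, -1.0, 2.4]
grip_width: -0.0001
gripper_force: 3.0
```

```bash
cat > st.py <<'E'
import sys
from ang import *
k=sys.argv[1]; p=np.load("p.npy")
for n in ("top","side"): cv2.imwrite(f"pics/{n}{k}.png",grab_frame(n))
T([("top",f"pics/top{k}.png"),("side",f"pics/side{k}.png")],p)
o=telemetry.get_obs(); d=o["tcp_pos"][:2]-p[:2]; print(o["clock"],o["tcp_pos"].round(4),"r",np.hypot(*d).round(4),"ang",np.degrees(np.arctan2(d[1],d[0])).round(1),o["contact_force"].round(1),o["moment"].round(2),o["gripper_force"])
E
python3 st.py 3
```

```text
top pics/top3.png [298.5 194.6] 78 r 0.063 T 68.8
side pics/side3.png [324.6 179.6] 13 r 0.0734 T 69.8
12.7333 [ 0.6207 -0.0453  0.0761] r 0.0776 ang -29.7 [ 6.2 -1.3  3.2] [-0.3  -1.02 -0.04] 3.017413328489056
```

```bash
python3 - <<'E'
import cv2,numpy as np
a=cv2.imread("pics/side3.png")[145:235,270:360]; b=cv2.imread("pics/top3.png")[160:250,270:360]
cv2.imwrite("pics/m3.png",np.hstack([cv2.resize(q,(400,400),interpolation=cv2.INTER_CUBIC) for q in (a,b)]))
E
```

```text
(no output)
```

View pics/m3.png

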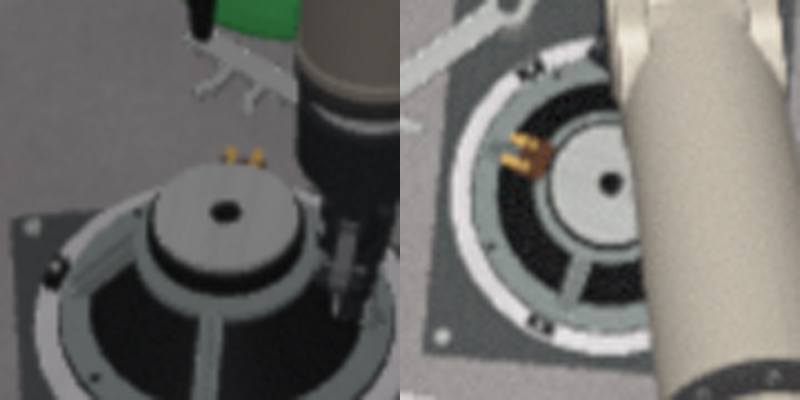

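>>> apply_moves(
  moves=[
    [0,0,0,0,-0.003,0,-1],
    [0,0,0,-0.002,-0.003,0,-1],
    [0,0,0,-0.002,0,0,-1],
    [0,0,0,0,0,0,-1],
    [0,0,-0.2,0,0.0017,0,-1],
    [0,0,-0.3,0,0.0025,0,-1],
    [0,0,-0.3,0,0.0025,0,-1],
    [0,0,0,0,0,0,-1],
  ],
)

```text
clock: 13.4
tcp_pos: [0.623, -0.045, 0.0751]
orientation: [-0.61, -3.082, -0.001]
contact_force: [0.6, -0.4, 0.4]
grip_width: -0.0
gripper_force: 0.3
```

```bash
python3 st.py 4
```

```text
top pics/top4.png [298.4 194.7] 79 r 0.063 T 69.1
side pics/side4.png [324.4 179.7] 15 r 0.0731 T 70.3
13.5 [ 0.6227 -0.0455  0.0752] r 0.0795 ang -29.1 [-0.9  0.6  0.8] [ 0.04 -0.12 -0.07] 0.18956229007571324
```

>>> apply_moves(
  moves=[
    [0,0,-0.2,0,0.0017,0,-1],
    [0,0,-0.3,0,0.0025,0,-1],
    [0,0,-0.3,0,0.0025,0,-1],
    [0,0,-0.3,0,0.0025,0,-1],
    [0,0,-0.3,0,0.0025,0,-1],
    [0,0,-0.2,0,0.0017,0,-1],
    [0,0,0,0,0,0,-1],
    [0,0,0,0,0,0,-1],
  ],
)

```text
clock: 14.17
tcp_pos: [0.6279, -0.0331, 0.0756]
orientation: [0.355, 3.12, 0.001]
contact_force: [3.7, -0.5, 1.4]
grip_width: -0.0002
gripper_force: 1.5
```

```bash
python3 st.py 5
```

```text
top pics/top5.png [297.5 197.6] 80 r 0.0631 T 77.7
side pics/side5.png [319.6 179.5] 17 r 0.0732 T 80.4
14.2667 [ 0.6278 -0.0334  0.0756] r 0.0791 ang -19.7 [3.3 0.2 0.8] [-0.11 -0.82 -0.05] 1.6940133070206107
```

>>> apply_moves(
  moves=[
    [0,0,0,0,-0.003,0,-1],
    [0,0,0,-0.003,-0.003,0,-1],
    [0,0,0,-0.002,0,0,-1],
    [0,0,0,0,0.003,0,-1],
    [0,0,-0.3,0,0.0028,0,-1],
    [0,0,-0.3,0,0.0026,0,-1],
    [0,0,-0.3,0,0.0026,0,-1],
    [0,0,0,0,0,0,-1],
  ],
)

```text
clock: 14.93
tcp_pos: [0.6327, -0.0284, 0.0752]
orientation: [-0.202, -3.135, -0.001]
contact_force: [1.0, 0.3, 0.0]
grip_width: -0.0001
gripper_force: 0.0
```

```bash
python3 st.py 6
```

```text
top pics/top6.png [297.1 198.9] 83 r 0.0635 T 81.8
side pics/side6.png [317.6 179.6] 16 r 0.0735 T 84.9
15.0333 [ 0.6327 -0.0292  0.0752] r 0.0825 ang -15.7 [ 0.   0.1 -0.3] [ 0.01  0.06 -0.01] 0.0
```

>>> apply_moves(
  moves=[
    [0,0,-0.2,0,0.0018,0,-1],
    [0,0,-0.2,0,0.0018,0,-1],
    [0,0,0,0,0,0,-1],
    [0,0,0,0,-0.004,0,-1],
    [0,0,0,0,-0.006,0,-1],
    [0,0,0,0,-0.004,-0.02,-1],
    [0,0,0,0,0,-0.04,-1],
    [0,0,0,0,0,-0.04,-1],
  ],
)

```text
clock: 15.7
tcp_pos: [0.6304, -0.0416, 0.1748]
orientation: [-0.145, -3.134, 0.001]
contact_force: [0.8, -0.8, -0.6]
grip_width: -0.0002
gripper_force: 0.0
```

>>> apply_moves(
  moves=[
    [0,0,0,-0.035,0,-0.02,-1],
    [0,0,0,-0.04,0,0,-1],
    [0,0,0,-0.04,0,0,-1],
    [0,0,0,-0.04,0,0,-1],
    [0,0,0,0,0,0,-1],
    [0,0,0,0,0,0,-1],
    [0,0,0,0,0,0,-1],
    [0,0,0,0,0,0,-1],
  ],
)

```text
clock: 16.37
tcp_pos: [0.7854, -0.0545, 0.1956]
orientation: [-0.143, -3.138, 0.0]
contact_force: [0.0, -0.5, -0.1]
grip_width: 0.0002
gripper_force: 0.0
```

```bash
python3 st.py 7; python3 - <<'E'
import cv2,numpy as np
a=cv2.imread("pics/side7.png")[130:255,260:385]; b=cv2.imread("pics/top7.png")[140:265,245:370]
cv2.imwrite("pics/m7.png",np.hstack([cv2.resize(q,(400,400),interpolation=cv2.INTER_CUBIC) for q in (a,b)]))
E
```

```text
top pics/top7.png [297.1 199.6] 81 r 0.0634 T 83.7
side pics/side7.png [317.4 179.4] 14 r 0.0741 T 85.2
16.4667 [ 0.7856 -0.0544  0.1963] r 0.2371 ang -11.6 [-0.8 -0.5 -0.4] [0.03 0.05 0.01] 0.0
```

View pics/m7.png

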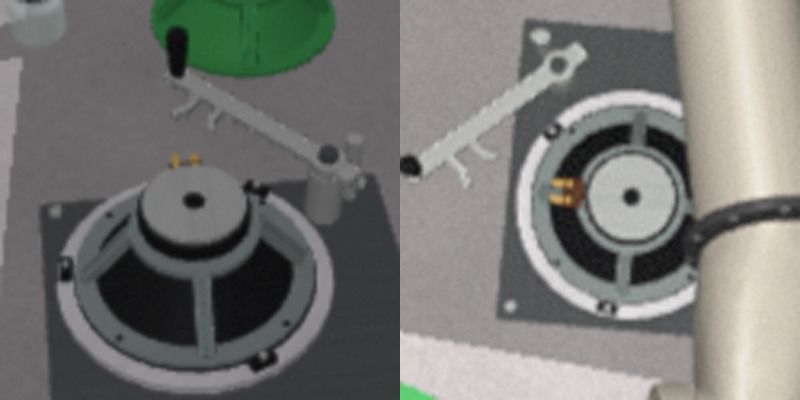

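The driver sits flat, and the panel leg faces fixture +y at T≈84–85° (goal 85.3°, tolerance ±6°). Next is the handle.

>>> apply_moves(
  moves=[
    [0,0,0,0.018,0.025,0,-1],
    [0,0,0,0.018,0.025,0,-1],
    [0,0,0,0.018,0.025,0,-1],
    [0,0,0,0.018,0.025,0,-1],
    [0,0,0,0.018,0.025,0,-1],
    [0,0,0,0.018,0.025,0,-1],
    [0,0,0,0.018,0.025,0,-1],
    [0,0,0,0.018,0.025,0,-1],
  ],
)

```text
clock: 17.13
tcp_pos: [0.6596, 0.159, 0.1964]
orientation: [0.142, 3.137, 0.0]
contact_force: [-0.0, -0.1, -0.8]
grip_width: -0.0002
gripper_force: 0.0
```

>>> apply_moves(
  moves=[
    [0,0,0,0.013,0.0165,0,-1],
    [0,0,0,0.013,0.0165,0,-1],
    [0,0,0,0.013,0.0165,0,-1],
    [0,0,0,0.013,0.0165,0,-1],
    [0,0,1,0,0,0,-1],
    [0,0,1,0,0,0,-1],
    [0,0,1,0,0,0,-1],
    [0,0,1,0,0,0,-1],
  ],
)

```text
clock: 17.8
tcp_pos: [0.6146, 0.2283, 0.1963]
orientation: [0.799, 3.037, 0.001]
contact_force: [-0.0, -0.9, -0.6]
grip_width: -0.0002
gripper_force: 0.0
```

>>> apply_moves(
  moves=[
    [0,0,1,0,0,0,-1],
    [0,0,1,0,0,0,-1],
    [0,0,1,0,0,0,-1],
    [0,0,1,0,0,0,-1],
    [0,0,1,0,0,0,-1],
    [0,0,1,0,0,0,-1],
    [0,0,0,0,0,0,-1],
    [0,0,0,0,0,0,-1],
  ],
)

```text
clock: 18.47
tcp_pos: [0.6148, 0.2284, 0.1961]
orientation: [1.688, 2.649, 0.001]
contact_force: [0.2, -0.2, 0.7]
grip_width: 0.0001
gripper_force: 0.0
```

```bash
python3 - <<'E'
from fit import *
from scipy.spatial.transform import Rotation as R
for n in ("top","side"): cv2.imwrite(f"pics/{n}8.png",grab_frame(n))
p=np.load("p.npy"); o=telemetry.get_obs(); M=R.from_rotvec(o["orientation"]).as_matrix(); print(o["tcp_pos"],M.round(3).tolist())
print("to start, tool axes",(M.T@(np.array([.6148,.2283,.092])-o["tcp_pos"])).round(4))
a=cv2.imread("pics/side8.png")[100:225,290:415]; b=cv2.imread("pics/top8.png")[130:255,220:345]
cv2.imwrite("pics/m8.png",np.hstack([cv2.resize(q,(400,400),interpolation=cv2.INTER_CUBIC) for q in (a,b)]))
E
```

```text
[0.61504457 0.2284283  0.19575841] [[-0.422, 0.907, 0.0], [0.907, 0.422, 0.0], [0.0, 0.001, -1.0]]
to start, tool axes [-0.     -0.0003  0.1038]
```

View pics/m8.png

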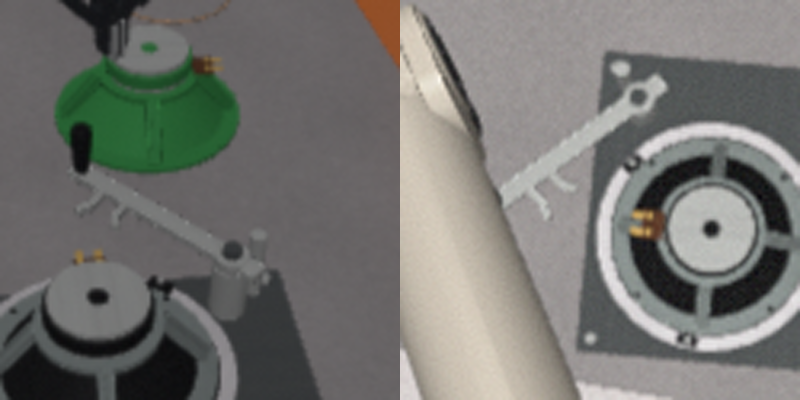

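>>> apply_moves(
  moves=[
    [0,0,0,0,0,0.02,-1],
    [0,0,0,0,0,0.025,-1],
    [0,0,0,0,0,0.025,-1],
    [0,0,0,0,0,0.02,-1],
    [0,0,0,0,0,0.014,-1],
    [0,0,0,0,0,0,-1],
    [0,0,0,0,0,0,-1],
    [0,0,0,0,0,0,-1],
  ],
)

```text
clock: 19.23
tcp_pos: [0.6162, 0.2288, 0.0927]
orientation: [1.691, 2.646, 0.003]
contact_force: [0.0, -0.6, 0.1]
grip_width: 0.0002
gripper_force: 0.0
```

>>> apply_moves(
  moves=[
    [0,0,-0.25,0,-0.0047,0,-1],
    [0,0,-0.25,0,-0.0047,0,-1],
    [0,0,-0.25,0,-0.0047,0,-1],
    [0,0,-0.25,0,-0.0047,0,-1],
    [0,0,-0.25,0,-0.0047,0,-1],
    [0,0,-0.25,0,-0.0047,0,-1],
    [0,0,-0.25,0,-0.0047,0,-1],
    [0,0,-0.25,0,-0.0047,0,-1],
  ],
)

```text
clock: 19.9
tcp_pos: [0.5828, 0.2093, 0.0916]
orientation: [1.403, 2.81, 0.001]
contact_force: [1.4, -1.0, 2.0]
grip_width: 0.0002
gripper_force: 1.0
```

>>> apply_moves(
  moves=[
    [0,0,-0.25,0,-0.0047,0,-1],
    [0,0,-0.25,0,-0.0047,0,-1],
    [0,0,-0.25,0,-0.0047,0,-1],
    [0,0,-0.25,0,-0.0047,0,-1],
    [0,0,-0.25,0,-0.0047,0,-1],
    [0,0,-0.25,0,-0.0047,0,-1],
    [0,0,-0.25,0,-0.0047,0,-1],
    [0,0,-0.25,0,-0.0047,0,-1],
  ],
)

```text
clock: 20.57
tcp_pos: [0.5545, 0.1843, 0.0912]
orientation: [-1.101, -2.942, 0.0]
contact_force: [1.1, -0.5, 1.9]
grip_width: -0.0
gripper_force: 0.8
```

```bash
cat > st2.py <<'E'
import sys
from ang import *
k=sys.argv[1]; p=np.load("p.npy")
for n in ("top","side"): cv2.imwrite(f"pics/{n}{k}.png",grab_frame(n))
T([("top",f"pics/top{k}.png"),("side",f"pics/side{k}.png")],p)
o=telemetry.get_obs(); pv=fx(p,(.13,.085),0)[:2]; d=o["tcp_pos"][:2]-pv; print(o["clock"],o["tcp_pos"].round(4),"r",np.hypot(*d).round(4),"ang",np.degrees(np.arctan2(d[1],d[0])).round(1),o["contact_force"].round(1),o["gripper_force"])
# black handle in the side view, nearest its predicted places
im=cv2.imread(f"pics/side{k}.png")
print("predicted handle top px by swing", {s:proj("side",hand([*p[:3],np.radians(s),0])).round(0).tolist() for s in (0,5,10,20)})
E
python3 st2.py 9;  python3 - <<'E'
import cv2,numpy as np
a=cv2.imread("pics/side9.png")[110:235,250:375]; b=cv2.imread("pics/top9.png")[140:265,235:360]
cv2.imwrite("pics/m9.png",np.hstack([cv2.resize(q,(400,400),interpolation=cv2.INTER_CUBIC) for q in (a,b)]))
E
```

```text
top pics/top9.png [297.2 199.5] 81 r 0.0632 T 83.3
side pics/side9.png [316.8 179.6] 14 r 0.0735 T 86.5
20.6667 [0.554  0.1838 0.091 ] r 0.179 ang 139.4 [-0.  -0.8 -0.5] 0.07818928977940232
predicted handle top px by swing {0: [299.0, 165.0], 5: [300.0, 161.0], 10: [301.0, 158.0], 20: [304.0, 151.0]}
```

View pics/m9.png

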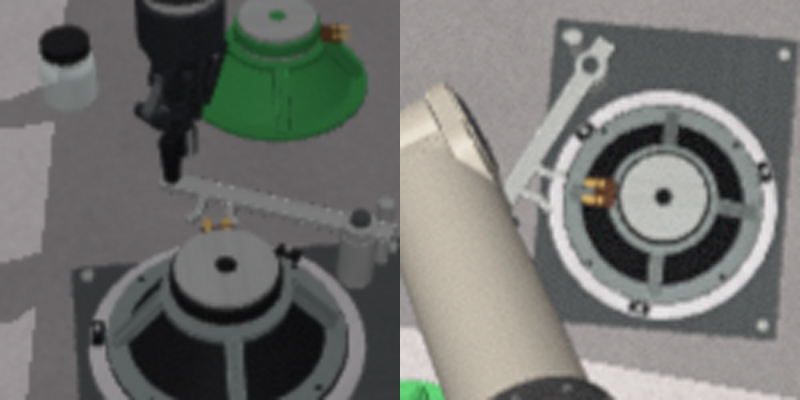

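The arm follows the finger, and the fork at top (275,199) is heading straight for the panel leg at (297,199).

>>> apply_moves(
  moves=[
    [0,0,-0.25,0,-0.0047,0,-1],
    [0,0,-0.25,0,-0.0047,0,-1],
    [0,0,-0.25,0,-0.0047,0,-1],
    [0,0,-0.2,0,-0.0037,0,-1],
    [0,0,-0.2,0,-0.0037,0,-1],
    [0,0,-0.2,0,-0.0037,0,-1],
    [0,0,-0.2,0,-0.0037,0,-1],
    [0,0,-0.2,0,-0.0037,0,-1],
  ],
)

```text
clock: 21.33
tcp_pos: [0.5352, 0.1583, 0.0912]
orientation: [-0.828, -3.03, 0.0]
contact_force: [-0.0, 0.4, 0.0]
grip_width: -0.0001
gripper_force: 0.3
```

>>> apply_moves(
  moves=[
    [0,0,-0.12,0,-0.0023,0,-1],
    [0,0,-0.12,0,-0.0023,0,-1],
    [0,0,-0.12,0,-0.0023,0,-1],
    [0,0,-0.12,0,-0.0023,0,-1],
    [0,0,-0.12,0,-0.0023,0,-1],
    [0,0,-0.12,0,-0.0023,0,-1],
    [0,0,0,0,0,0,-1],
    [0,0,0,0,0,0,-1],
  ],
)

```text
clock: 22.0
tcp_pos: [0.5287, 0.1461, 0.0912]
orientation: [-0.717, -3.058, 0.0]
contact_force: [-0.1, -0.4, -0.4]
grip_width: -0.0
gripper_force: 0.0
```

```bash
python3 st2.py 10
```

```text
top pics/top10.png [297.2 199.7] 75 r 0.0629 T 83.9
side pics/side10.png [317.  179.8] 13 r 0.0729 T 86.1
22.1 [0.5287 0.1464 0.0912] r 0.1795 ang 153.8 [-0.   0.4 -0.3] 0.0
predicted handle top px by swing {0: [299.0, 165.0], 5: [300.0, 161.0], 10: [301.0, 158.0], 20: [304.0, 151.0]}
```

Continue slowly until the force shows the stop.

>>> apply_moves(
  moves=[
    [0,0,-0.1,0,-0.002,0,-1],
    [0,0,-0.1,0,-0.002,0,-1],
    [0,0,-0.1,0,-0.002,0,-1],
    [0,0,-0.1,0,-0.002,0,-1],
    [0,0,-0.1,0,-0.002,0,-1],
    [0,0,0,0,0,0,-1],
    [0,0,0,0,0,0,-1],
    [0,0,0,0,0,0,-1],
  ],
)

```text
clock: 22.77
tcp_pos: [0.5246, 0.1372, 0.0914]
orientation: [0.637, 3.076, -0.0]
contact_force: [-0.1, -0.3, 1.1]
grip_width: 0.0001
gripper_force: 0.6
```

>>> apply_moves(
  moves=[
    [0,0,-0.1,0,-0.002,0,-1],
    [0,0,-0.1,0,-0.002,0,-1],
    [0,0,0,0,-0.001,0,-1],
    [0,0,0,0,0,0,-1],
    [0,0,0,0,0,0,-1],
    [0,0,0,0,0,0,-1],
    [0,0,0,0,0,0,-1],
    [0,0,0,0,0,0,-1],
  ],
)

```text
clock: 23.43
tcp_pos: [0.5241, 0.1365, 0.0919]
orientation: [0.599, 3.081, 0.009]
contact_force: [2.6, 8.8, -2.9]
grip_width: -0.0003
gripper_force: 5.0
```

```bash
python3 st2.py 11
```

```text
top pics/top11.png [297.3 199.8] 70 r 0.0626 T 84.1
side pics/side11.png [317.3 179.7] 12 r 0.0732 T 85.4
23.5333 [0.5241 0.1365 0.0919] r 0.1796 ang 157.3 [ 3.   9.5 -2.2] 5.007345263611569
predicted handle top px by swing {0: [299.0, 165.0], 5: [300.0, 161.0], 10: [301.0, 158.0], 20: [304.0, 151.0]}
```

```bash
python3 - <<'E'
import cv2,numpy as np
a=cv2.imread("pics/side11.png")[130:230,270:370]; b=cv2.imread("pics/top11.png")[145:245,250:350]
cv2.imwrite("pics/m11.png",np.hstack([cv2.resize(q,(400,400),interpolation=cv2.INTER_CUBIC) for q in (a,b)]))
E
```

```text
(no output)
```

View pics/m11.png

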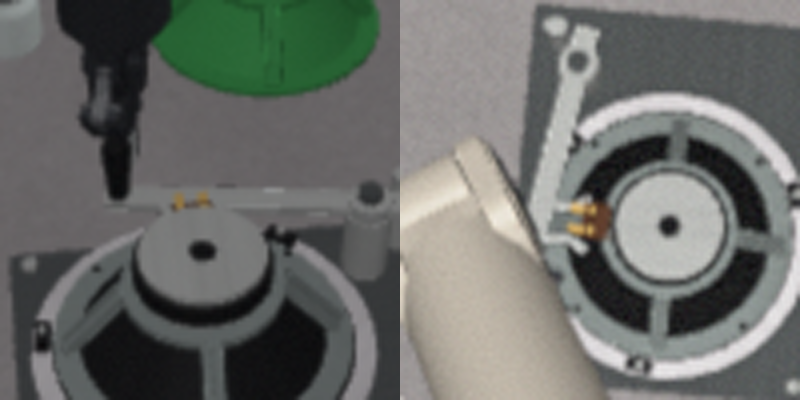

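The fork straddles the panel leg: in the right-hand crop, the prongs are at (560,200) and (575,245), either side of the blades. The force rose to 9.5 N with under 1 mm of motion, so it is on the stop. I'll back off, lift away and check with a clear view.

>>> apply_moves(
  moves=[
    [0,0,0,0,0.004,0,-1],
    [0,0,0,0,0.006,0,-1],
    [0,0,0,0,0.01,0,-1],
    [0,0,0,0,0.01,0,-1],
    [0,0,0,0,0.005,-0.01,-1],
    [0,0,0,0,0,-0.04,-1],
    [0,0,0,0,0,-0.04,-1],
    [0,0,0,0,0,-0.04,-1],
  ],
)

```text
clock: 24.2
tcp_pos: [0.5353, 0.1655, 0.2232]
orientation: [-0.602, -3.082, 0.001]
contact_force: [1.3, 0.1, -0.2]
grip_width: -0.0001
gripper_force: 0.0
```

>>> apply_moves(
  moves=[
    [0,0,0,0,0.03,0,-1],
    [0,0,0,0,0.04,0,-1],
    [0,0,0,0,0.04,0,-1],
    [0,0,0,0,0.04,0,-1],
    [0,0,0,0,0.03,0,-1],
    [0,0,0,0,0,0,-1],
    [0,0,0,0,0,0,-1],
    [0,0,0,0,0,0,-1],
  ],
)

```text
clock: 24.87
tcp_pos: [0.6037, 0.3312, 0.2213]
orientation: [-0.604, -3.083, 0.002]
contact_force: [-0.0, -0.9, 0.4]
grip_width: 0.0003
gripper_force: 0.0
```

```bash
python3 st2.py 12; python3 - <<'E'
from fit import *
p=np.load("p.npy")
t=cv2.resize(cv2.imread("pics/top12.png")[145:245,250:350],(400,400),interpolation=cv2.INTER_CUBIC)
s=cv2.resize(cv2.imread("pics/side12.png")[130:230,270:370],(400,400),interpolation=cv2.INTER_CUBIC)
for im,n,o in ((t,"top",(250,145)),(s,"side",(270,130))):
    for sw,col in ((0,(0,255,0)),(4,(0,0,255))):
        q=[*p[:3],np.radians(sw),0]
        for P in (hand(q,178,.131),hand(q,178,.08),hand(q,60,.08)):
            u=(proj(n,P)-o+.5)*4-.5; cv2.circle(im,tuple(int(v) for v in u.round()),3,col,1)
cv2.imwrite("pics/m12.png",np.hstack([s,t]))
E
```

```text
top pics/top12.png [297.4 199.6] 72 r 0.0625 T 83.7
side pics/side12.png [317.3 179.7] 12 r 0.0732 T 85.4
24.9667 [0.604  0.33   0.2216] r 0.2765 ang 108.1 [ 0.4 -0.2 -0.3] 0.0
predicted handle top px by swing {0: [299.0, 165.0], 5: [300.0, 161.0], 10: [301.0, 158.0], 20: [304.0, 151.0]}
```

View pics/m12.png

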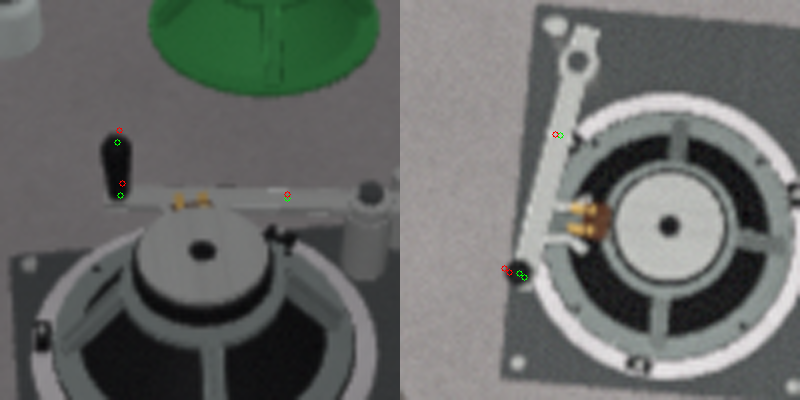

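The handle sits on the predicted home mark (top crop (518,272)), the fork is round the panel leg, and the driver is flat and undisturbed. Handing in.

```bash
python3 -c "
from bench import order
print(order.hand_in())"
```

```text
the job is handed in; nothing more can be done
None
```

The job is handed in: the panel leg faces the fork, the index arm is home against its stop with the fork round that leg, the driver looks flat in its nest, and the robot is clear of everything. It took about 25 s of the 72 s allowed.

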